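Set the spring dividers to two wet glaze dots and hold the gap

ROBOT

A 6-joint arm with a two-finger parallel gripper is mounted at the origin on the work surface. World frame = base frame: x ahead of the robot, y to its left, z up, the work surface at z = 0. Lengths are in m, angles in rad, forces in N, time in s.
With the tool pointing down it reaches from about 0.275 to 0.825 m from the base axis. Payload 4.9 kg.
Tool frame: the origin (TCP) lies midway between the tips of the shut fingers; the grasp point (between the pads) lies 19 mm behind it (r.grasp_offset is the distance from the TCP to the grasp point, in m); x points along the fingers, z is the direction in which the jaws open and shut, and the axes are right-handed (so a half turn about x gives the same grasp; the last joint's range is limited). The gripper opens to 85 mm and grips with 20 to 120 N. Pads are 22 mm wide; open, the fingers measure 114 mm over their backs; the gripper's body (76 mm by 85 mm) begins 54 mm behind the grasp point. The pads swing forward as they close: fully open they stand 13 mm farther back than shut.
Start: joints at [1.066, 0.326, -0.193, 1.052, 0, 1.437], TCP at [0.199, 0.513, 0.231] pointing down, gripper open.
Joint ranges: [-2.65, 2.65], [-0.97, 1.79], [-1.3, 1.35], [-1.93, 2.1], [-1.47, 1.37], [-3.14, 3.14]. Speed limits (rad/s): [2.57, 2.57, 3.14, 3.14, 3.14, 3.14].

INTERFACE

Orientations are given as [roll, pitch, yaw] about the fixed x, y, z axes, in that order (R = Rz(yaw) Ry(pitch) Rx(roll)).
In Python, from plant import r, capture, workorder gives the robot as it stands. The module is installed in compiled form; this text tells all that it offers.
- The arm moves only by the shell command python3 -m handwheel 'ROWS' [FORCE]. ROWS is text: rows parted by semicolons, each of 7 numbers parted by spaces: the opening, from 0 (shut) to 1 (fully open), then the shift along the tool's x, y, z in cm, then the turn, a rotation vector about the tool's x, y, z in degrees. In form: hand tx ty tz wx wy wz; .... A call has exactly 8 rows; each row shifts and turns the commanded pose from where the row before left it, along the tool's axes as they then stand; what a row does not reach is not made up. A row lasts 1/10 s, in which the tool goes at most 50 mm and 8.59 degrees, less where a joint would pass 70% of its speed; a pose out of reach is approached as far as the arm can. A call is refused whole if a number of a shift passes 5 or a number of a turn 8.59, either way. A call with a gripper value outside its range is refused whole. The fingers move at their own pace and stop on an object; FORCE is the grip in N (left out, the last holds). Time passes only in rows, so rows that do not move let the fingers close, or fill a call up. It gives the time, the measured TCP pose, the force and the opening at its end, in the units of the state.
- r.read_state(): the state, without advancing time (a new reading comes with each control period).
- capture(name): name is "scene" or "top"; returns a dict with "img" (480x640x3 uint8, red, green, blue), "range_z" (480x640 float32, m along the optical axis (not along the pixel's ray), 0 where there is no reading), "mtx" (3x3 intrinsics, pixels), "R" (3x3) and "t" (3): a world point X has camera coordinates R X + t. Camera axes: x right, y down, z forward; pixel columns grow to the right and rows downward; lengths in m; the calibration is good to about 2 mm. A picture is of the moment at which its call begins.
- workorder.finish_job(): hands the job in, once; it reports no verdict.
The state is a dict: "time": time; "joint_positions": joint angles; "qd": joint speeds; "joint_efforts": joint torques, N m; "ee_pos": TCP position; "tool_rot": TCP orientation; "force": force on the tool from outside, world axes, zero at the start; "ft_torque": the same for the moment, N m; "grip_width": opening from 0.0 (shut) to 1.0 (fully open).
Only numpy, scipy, OpenCV 4.12 (cv2) and the standard library are available. Lean on these libraries where they do the work, as an engineer would, in place of code of your own. Each camera call takes 0.05 s, during which the arm holds its last target.

TASK

Two wet glaze dots on the terracotta tile mark how far apart the lugs go. Pick the spring dividers up from the brush rest by their two black finger grips, squeeze the legs until one point stands right over the middle of each dot, about a centimetre above the tile and without touching it, and hold that gap dead still for three seconds so that I can run the nut down the screw. Finish while still holding the dividers squeezed there, and leave the other things on the table alone.

Things in the scene. Friction and masses are not known exactly. Their poses are not given: they have to be found in the camera images.
- dividers: Loose steel spring dividers, 85 g, lying flat on the brush rest: from above a narrow V of two straight legs. Origin: midway between the finger grips (to 2 mm), at the legs' underside. x from bow to points, y to the left leg, z up. Legs hinge about z on a brass fulcrum at x = -120 mm; spring bow and handle behind it to x = -184 mm. Each leg is 6 mm wide, 8 mm high, 200 mm from fulcrum to point
- grip_left (a point): Centre of the left black finger grip, an upright cylinder 14 mm in diameter, 16 mm high, on the leg 120 mm from the fulcrum; 4 mm above the legs' underside. At rest the two grips measure 52 mm over their outsides. Pressing them together takes about 6 N at first, 9.5 N with the points 36 mm apart, 13 N when they nearly meet; released, the legs spring open
- grip_right (a point): Centre of the right black finger grip, the same size. Squeezed on the grips, the gap between the points = (width over the grips' outsides - 14 mm) x 200/120
- point_left (a point): Tip of the left leg's point, 4 mm above the legs' underside. At rest the points are 63 mm apart; each lies about 78 mm ahead of the grips
- point_right (a point): Tip of the right leg's point, the same
- leg_left (a joint): how far the left leg is squeezed in from its rest position, rad; 0 at rest (9.1 degrees out from the mid line), 0.15 fully in
- leg_right (a joint): the same for the right leg
- rest: Fixed beech brush rest, origin on the table. Two cross bars 14 mm thick, 116 mm long along y, 35 mm high, at x = -85 and +55 mm, with 6 mm high nibs on their ends, joined by a spine 18 mm wide and 10 mm high along x. The dividers lie along its x (yaw within 3 degrees), legs' underside on the bars, 35 mm above the table; the grips hang free between the bars
- tile: Fixed terracotta tile, 150 mm square, 10 mm thick, on a plywood bat 140 mm square; the tile's top is 28 mm above the table. Origin on the table under its centre. Its -x edge is the front, nearest the robot; the dots lie 27 to 37 mm in from that edge. Neither dividers nor fingers may touch it
- dot_left_mid (a point): centre of the left (+y) white glaze dot, 10 mm in diameter, on the top of the tile. The two dots are 26 to 46 mm apart
- dot_right_mid (a point): centre of the right (-y) white glaze dot, the same size
- glaze_jar: Jar with a green lid, 60 mm in diameter and 75 mm high; leave it alone. Origin at the middle of its underside
- palette: Round white china palette, 136 mm in diameter and 12 mm high; leave it alone. Origin at the middle of its underside
- brush_pot: Blue pot with brushes, 72 mm in diameter, 200 mm high with the brushes; leave it alone. Origin at the middle of its underside
- sketchbook: Black sketchbook lying flat, 216 by 156 by 20 mm; leave it alone. Origin at the middle of its underside
- nut (a point): Round brass nut, 12 mm in diameter, on the thin screw that crosses the legs 60 mm behind the grips; the screw ends 47 mm right of the mid line. The nut is not to be turned
Mind the look-alikes: they are no part of the job. Leave any white look-alike of the rest alone.

How it is judged:
On the way, in this order (a step that is already met when the one before it is completed fails the run):
1. the dividers are held in the fingers and lifted clear of the brush rest, by 25 mm or more (contact force between dividers and the fingers above 3 N and contact force between dividers and rest below 0.1 N and height (world z) of dividers above 0.06 m), for 0.2 s.
2. both points are over their dots, just above the tile, and the gap is held still there for 2 s (((horizontal distance between point_left and dot_left_mid below 0.004 m and horizontal distance between point_right and dot_right_mid below 0.004 m) or (horizontal distance between point_left and dot_right_mid below 0.004 m and horizontal distance between point_right and dot_left_mid below 0.004 m)) and height (world z) of point_left between 0.029 and 0.053 m and height (world z) of point_right between 0.029 and 0.053 m and contact force between dividers and the fingers above 3 N and contact force between dividers and rest below 0.1 N and contact force between tile and anything else below 0.1 N and velocity of joint leg_left between -0.02 and 0.02 rad/s and velocity of joint leg_right between -0.02 and 0.02 rad/s and linear speed of dividers below 0.01 m/s), for 2 s.
At the end, for the whole second after the job is handed in: Dividers held squeezed in the fingers only; each point within 4 mm sideways of its dot's middle and 1 to 25 mm above the tile; legs and tool still (under 0.02 rad/s, 10 mm/s); nothing touches the tile; jar, palette, pot and book within 20 mm of where they stood (all of step 2 and distance of each of glaze_jar, palette, brush_pot, sketchbook from where it was at the start of the episode below 0.02 m); the arm keeps its last pose, push and grip.
It fails at once if the tile with its wet glaze is touched (over 0.5 N) (contact force between tile and anything else above 0.5 N).
It fails at once if the glaze jar is pushed more than 20 mm or tipped (distance of glaze_jar from where it was at the start of the episode above 0.02 m or angle between glaze_jar's own z axis and vertical above 0.3 rad).
It fails at once if the palette is pushed more than 20 mm or tipped (distance of palette from where it was at the start of the episode above 0.02 m or angle between palette's own z axis and vertical above 0.3 rad).
It fails at once if the brush pot is pushed more than 20 mm or tipped (distance of brush_pot from where it was at the start of the episode above 0.02 m or angle between brush_pot's own z axis and vertical above 0.3 rad).
It fails at once if the sketchbook is pushed more than 20 mm or tipped (distance of sketchbook from where it was at the start of the episode above 0.02 m or angle between sketchbook's own z axis and vertical above 0.3 rad).
It also fails if it takes over 45 s, if anything falls off the work surface, if the arm or the gripper's body presses on something with over 40 N, if the wrist force passes 120 N, or if a joint passes its speed limit or range.

## Working session

There is one attempt and no reset: what is moved stays moved. The work goes in short steps, Python scripts to look and compute and a shell command to move; the robot and the scene stay as the last step left them, time stands still between calls to the robot, and variables do not carry over. Pictures are saved under pics/ and viewed, and the job is handed in when it is done.

```bash
mkdir -p pics; ls
cat > h.py <<'E'
import numpy as np, cv2
from plant import r, capture, workorder
def save(c,name,box=None,s=1):
    im=c["img"][:,:,::-1]
    if box: u0,v0,u1,v1=box; im=im[v0:v1,u0:u1]
    if s!=1: im=cv2.resize(im,None,fx=s,fy=s,interpolation=cv2.INTER_CUBIC)
    cv2.imwrite("pics/"+name,im)
def onplane(c,u,v,z):
    K,R,t=c["mtx"],c["R"],c["t"]
    d=R.T@np.linalg.inv(K)@np.array([u,v,1.]); o=-R.T@t
    return o+d*(z-o[2])/d[2]
def pt(c,u,v):
    z=c["range_z"][int(round(v)),int(round(u))]
    p=np.linalg.inv(c["mtx"])@np.array([u,v,1.])*z
    return c["R"].T@(p-c["t"])
def proj(c,X):
    p=c["mtx"]@(c["R"]@np.array(X)+c["t"]); return p[:2]/p[2]
E
python3 - <<'E'
from h import *
import pickle
print(r.read_state())
for n in("scene","top"):
    c=capture(n); save(c,n+"0.png"); pickle.dump(c,open(n+"0.pkl","wb")); print(n,c["mtx"],c["R"],c["t"])
E
```

```text
pics
{'time': 0.0, 'joint_positions': array([ 1.06578361e+00,  3.26960932e-01, -1.93620261e-01,  1.05197847e+00,
        1.34805618e-05,  1.43661477e+00]), 'qd': array([ 0.00067681,  0.00104681, -0.00103856, -0.00074335,  0.00063645,
       -0.00076529]), 'joint_efforts': array([ 2.12212304e-03, -4.43394542e+01,  2.62442440e+01,  1.52358151e-02,
        6.23817618e-05,  2.82411918e-06]), 'ee_pos': array([0.19900091, 0.51209979, 0.23047874]), 'tool_rot': array([ 2.99976632,  1.56903294, -2.08345383]), 'force': array([-0.02616969,  0.78256536, -0.23510315]), 'ft_torque': array([0.0016551 , 0.01327854, 0.03062188]), 'grip_width': 0.9999677306997418}
scene [[547.52026717   0.         312.43171807]
 [  0.         547.52026717 242.80753066]
 [  0.           0.           1.        ]] [[-0.58284523  0.81257721  0.00311779]
 [ 0.58041134  0.4189965  -0.69825827]
 [-0.56869509 -0.4051669  -0.71583914]] [ 0.33541955 -0.25969942  1.67438397]
top [[551.02610276   0.         313.92136507]
 [  0.         551.02610276 242.55083362]
 [  0.           0.           1.        ]] [[ 0.01836133 -0.99966324  0.01833753]
 [-0.99386574 -0.02024924 -0.10872376]
 [ 0.10905847 -0.01622873 -0.99390285]] [-0.04043859  0.57578295  1.28067647]
```

View pics/scene0.png

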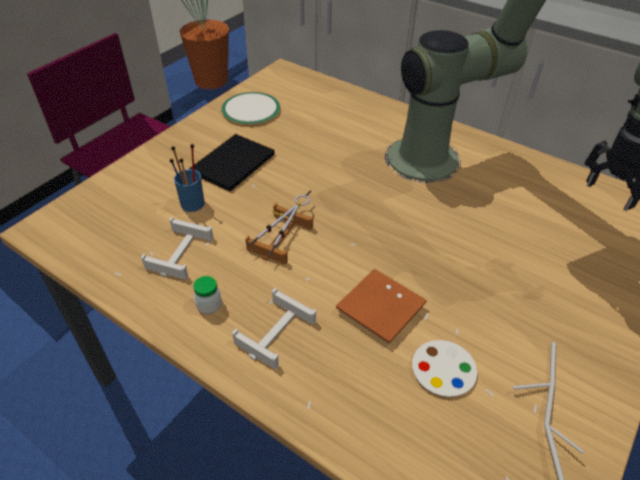

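View pics/top0.png

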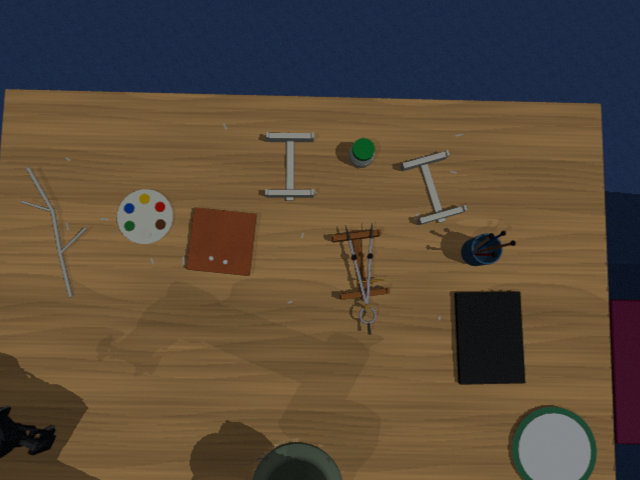

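The top view shows the dividers on the beech rest near (358,270), and the tile with two dots near (211,259) and (225,262). The white rest look-alikes, jar, pot and book stand around them. I'll enlarge both areas.

Run:
```python
from h import *
import pickle
c=pickle.load(open("top0.pkl","rb"))
save(c,"t_div.png",(315,215,415,345),6) if 0 else None
save(c,"t_div.png",(310,220,410,295),8); save(c,"t_tile.png",(175,200,275,275),8)
c=pickle.load(open("scene0.pkl","rb")); save(c,"s_div.png",(235,180,335,255+15),6); save(c,"s_tile.png",(330,260,430,335),8)
```

```text
(no output)
```

View pics/t_div.png

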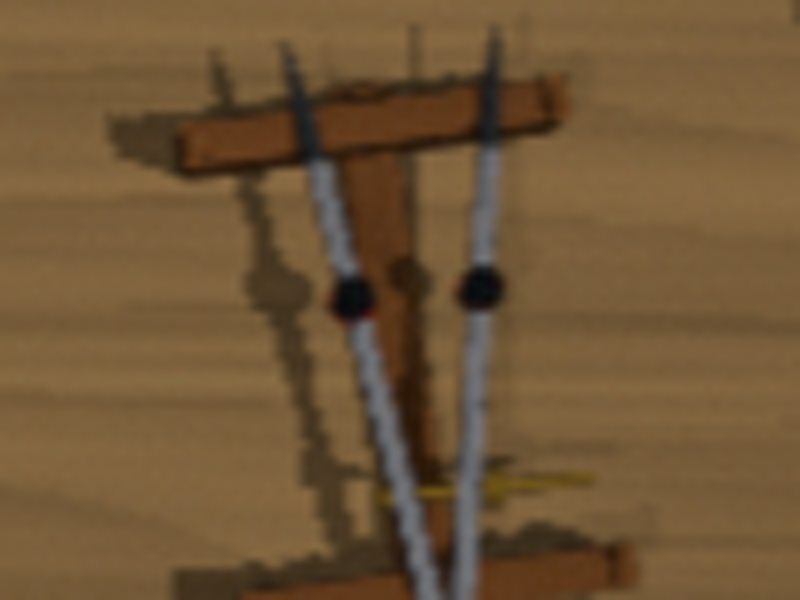

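View pics/t_tile.png

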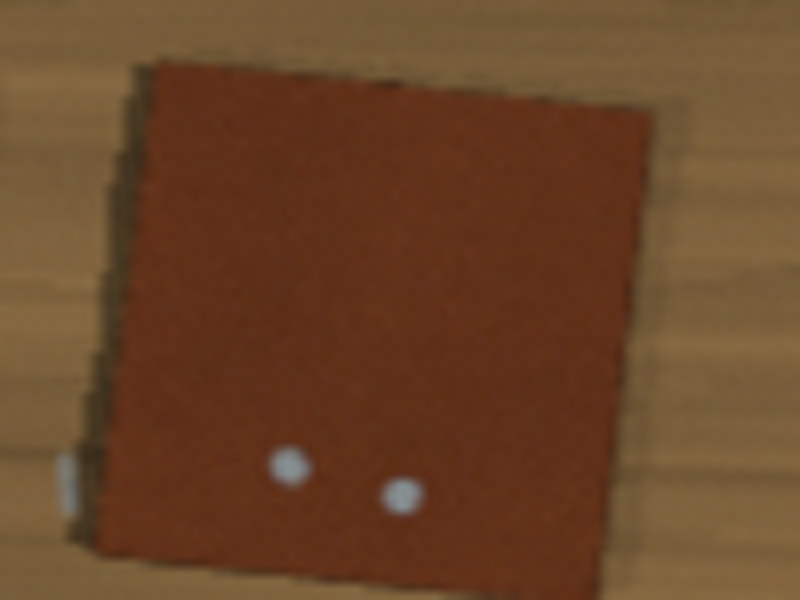

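View pics/s_div.png

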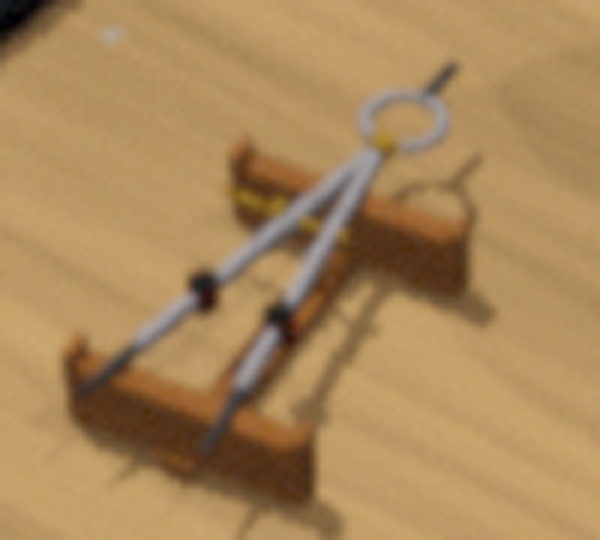

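View pics/s_tile.png

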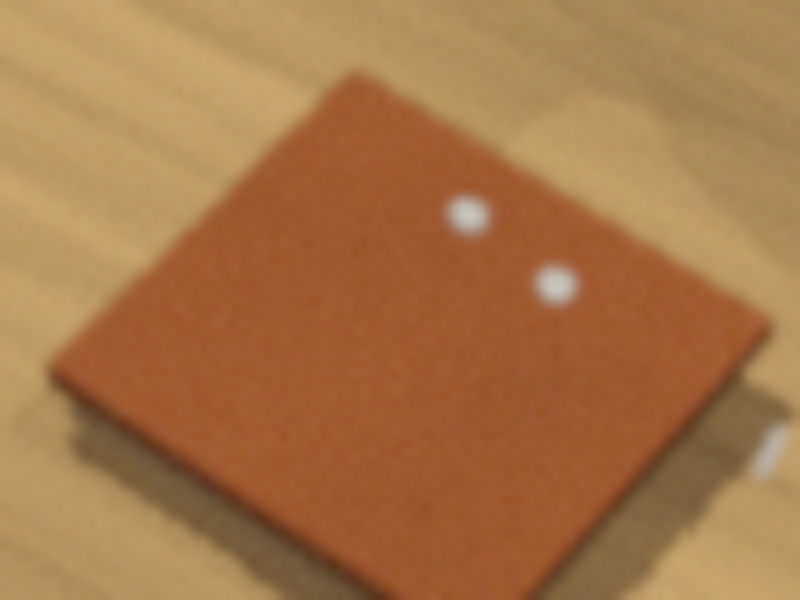

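```bash
cat >> h.py <<'E'
def cr(x,y,u0,v0,s): return (x+.5)/s-.5+u0,(y+.5)/s-.5+v0
def tri(c1,p1,c2,p2):
    A=[]
    for c,p in((c1,p1),(c2,p2)):
        P=c["mtx"]@np.hstack([c["R"],c["t"][:,None]])
        A+= [p[0]*P[2]-P[0],p[1]*P[2]-P[1]]
    X=np.linalg.svd(np.array(A))[2][-1]; return X[:3]/X[3]
E
python3 - <<'E'
from h import *
import pickle
np.set_printoptions(precision=4,suppress=True)
T=pickle.load(open("top0.pkl","rb"));S=pickle.load(open("scene0.pkl","rb"))
# dots via centroid
def cen(c,u,v,h=4):
    im=c["img"].astype(float); g=im[v-h:v+h+1,u-h:u+h+1,2]; w=np.clip(g-(g.min()+.25*(g.max()-g.min())),0,None)
    yy,xx=np.mgrid[v-h:v+h+1,u-h:u+h+1]; return (w*xx).sum()/w.sum(),(w*yy).sum()/w.sum()
a=[cen(T,211,258),cen(T,225,262)]; b=[cen(S,388,287),cen(S,399,295)]
print(a,b)
for i in range(2):
    print("dot",i,"top",onplane(T,*a[i],.028),"scene",onplane(S,*b[1-i],.028),"tri",tri(T,a[i],S,b[1-i]))
gl=cr(352,297,310,220,8); gr=cr(482,287,310,220,8); tl=cr(285,42,310,220,8); tr=cr(494,28,310,220,8)
sgl=cr(281,316,235,180,6); sgr=cr(204,285,235,180,6); stl=cr(205,450,235,180,6); strr=cr(82,388,235,180,6)
for n,p,q,z in(("gl",gl,sgl,.047),("gr",gr,sgr,.047),("tl",tl,stl,.039),("tr",tr,strr,.039)):
    print(n,"top",onplane(T,*p,z),"scene",onplane(S,*q,z),"tri",tri(T,p,S,q))
for n,x,y in(("bowT",0,0),):pass
for n,(x,y) in dict(jar=(363,149),pot=(482,250),pal=(145,216),tile1=(194,209),tile2=(256,214),tile3=(187,269),tile4=(250,275),nut=(375,279)).items(): print(n,pt(T,x,y))
E
```

```text
[(np.float64(210.74946831135688), np.float64(257.8307103360272)), (np.float64(224.83097123801585), np.float64(261.4956231763235))] [(np.float64(388.07862364057763), np.float64(286.3788554109467)), (np.float64(399.0439637124913), np.float64(295.10607117934404))]
dot 0 top [0.5354 0.2148 0.028 ] scene [0.5334 0.2157 0.028 ] tri [0.5349 0.2154 0.0293]
dot 1 top [0.5274 0.1812 0.028 ] scene [0.5255 0.182  0.028 ] tri [0.5269 0.1817 0.0292]
gl top [ 0.5433 -0.1228  0.047 ] scene [ 0.544  -0.1189  0.047 ] tri [ 0.5427 -0.1219  0.0445]
gr top [ 0.547  -0.1611  0.047 ] scene [ 0.5483 -0.1569  0.047 ] tri [ 0.5465 -0.1603  0.0439]
tl top [ 0.6196 -0.1028  0.039 ] scene [ 0.6172 -0.1015  0.039 ] tri [ 0.6187 -0.1017  0.0405]
tr top [ 0.6251 -0.165   0.039 ] scene [ 0.6196 -0.1649  0.039 ] tri [ 0.6235 -0.1631  0.0437]
jar [ 0.7947 -0.1397  0.0769]
pot [ 0.5658 -0.4285  0.0413]
pal [0.6344 0.379  0.0149]
tile1 [0.6528 0.2605 0.0224]
tile2 [0.6472 0.1132 0.0014]
tile3 [0.508  0.2706 0.0243]
tile4 [ 0.4979  0.1235 -0.0017]
nut [ 0.4939 -0.1795  0.0014]
```

The two cameras agree to about 2 mm. The dots are about 34.5 mm apart, and the dividers are yawed about 5.7°. Next I'll work out the tool frame and the first approach.

```bash
cat >> h.py <<'E'
from scipy.spatial.transform import Rotation as Ro
np.set_printoptions(precision=4,suppress=True)
def pose():
    s=r.read_state(); return s,np.array(s["ee_pos"]),Ro.from_euler("xyz",s["tool_rot"]).as_matrix()
def Rdown(yaw,sgn=1):
    # dividers yaw (deg): jaw axis z = sgn*(-sin,cos,0), x down
    a=np.radians(yaw); z=sgn*np.array([-np.sin(a),np.cos(a),0]); x=np.array([0,0,-1.]); return np.column_stack([x,np.cross(z,x),z])
def plan(P,yaw):
    s,p,R=pose(); print("t",s["time"],"p",p,"grip",s["grip_width"],"F",s["force"],"q",s["joint_positions"])
    print("tool x",R[:,0],"z",R[:,2],"jawyaw",np.degrees(np.arctan2(-R[0,2],R[1,2])))
    for g in(1,-1):
        w=np.degrees(Ro.from_matrix(R.T@Rdown(yaw,g)).as_rotvec()); print("turn",g,w)
    d=np.array(P)-p
    print("shift cm, tool axes now",R.T@d*100," in target axes(+1)",Rdown(yaw,1).T@d*100,"(-1)",Rdown(yaw,-1).T@d*100)
E
python3 - <<'E'
from h import *
print(r.grasp_offset)
plan([0.545,-0.1412,0.15],5.7)
E
```

```text
0.0187
t 0.1 p [0.199  0.5122 0.2306] grip 0.9979128640636882 F [ 0.5353 -0.0805 -0.7828] q [ 1.0658  0.3269 -0.1935  1.052  -0.      1.4366]
tool x [-0.0007 -0.0014 -1.    ] z [ 0.3623  0.932  -0.0015] jawyaw -21.244053149550563
turn 1 [-26.9441  -0.0844  -0.031 ]
turn -1 [153.0559  -0.0422   0.1149]
shift cm, tool axes now [  8.1237 -55.921  -48.3483]  in target axes(+1) [  8.0591 -27.9362 -68.4494] (-1) [ 8.0591 27.9362 68.4494]
```

```bash
python3 -m handwheel '1 0 -3.5 -3 0 0 0; 1 0 -3.5 -3 0 0 0; 1 0 -3.5 -3 0 0 0; 1 0 -3.5 -3 0 0 0; 1 0 -3.5 -3 0 0 0; 1 0 -3.5 -3 0 0 0; 1 0 -3.5 -3 0 0 0; 1 0 -3.5 -3 0 0 0' 20
python3 -m handwheel '1 0 -3.5 -3 0 0 0; 1 0 -3.5 -3 0 0 0; 1 0 -3.5 -3 0 0 0; 1 0 -3.5 -3 0 0 0; 1 0 -3.5 -3 0 0 0; 1 0 -3.5 -3 0 0 0; 1 0 -3.5 -3 0 0 0; 1 0 -3.5 -3 0 0 0'
python3 -c "
from h import *
plan([0.545,-0.1412,0.15],5.7)"
```

```text
time: 0.9
ee_pos: [0.3736, 0.1858, 0.2312]
tool_rot: [0.87, 1.571, 2.071]
force: [1.0, 0.7, 0.0]
grip_width: 0.998
time: 1.7
ee_pos: [0.5476, -0.1394, 0.2309]
tool_rot: [1.276, 1.57, 2.476]
force: [0.5, 0.6, -0.4]
grip_width: 1.001
t 1.7 p [ 0.5476 -0.1394  0.2309] grip 1.0007378984767679 F [ 0.5447  0.649  -0.3801] q [-0.3801  0.3549 -0.152   1.0646  0.0002 -0.0089]
tool x [-0.0006  0.0005 -1.    ] z [0.3627 0.9319 0.0002] jawyaw -21.2675488348505
turn 1 [-26.9675   0.0213  -0.0363]
turn -1 [153.0324  -0.0495  -0.029 ]
shift cm, tool axes now [ 8.088   0.1753 -0.26  ]  in target axes(+1) [ 8.0879  0.2784 -0.1482] (-1) [ 8.0879 -0.2784  0.1482]
```

```bash
python3 -m handwheel '1 0 0 0 -6.74 0 0; 1 0 0 0 -6.74 0 0; 1 0 0 0 -6.74 0 0; 1 0 0 0 -6.75 0 0; 1 0 0.28 -0.15 0 0 0; 1 3 0 0 0 0 0; 1 3 0 0 0 0 0; 1 0 0 0 0 0 0'
python3 - <<'E'
from h import *
plan([0.545,-0.1412,0.018],5.7)
for n in("scene","top"):
    c=capture(n); save(c,n+"1.png",(220,130,380,250) if n=="scene" else (290,190,450,310),5)
E
```

```text
time: 2.5
ee_pos: [0.5415, -0.1383, 0.1675]
tool_rot: [1.098, 1.563, 2.766]
force: [-0.0, 0.1, -0.1]
grip_width: 1.005
t 2.5 p [ 0.5415 -0.1383  0.1675] grip 1.005218874366482 F [-0.0305  0.1347 -0.0935] q [-0.3821  0.3981 -0.2579  0.9226 -0.0001 -0.4797]
tool x [-0.0072  0.0029 -1.    ] z [-0.0974  0.9952  0.0035] jawyaw 5.590686827504424
turn 1 [-0.1086  0.2036 -0.3971]
turn -1 [179.89    -0.6233  -0.3197]
shift cm, tool axes now [14.9448 -0.4234 -0.3751]  in target axes(+1) [14.9486 -0.3192 -0.3227] (-1) [14.9486  0.3192  0.3227]
```

View pics/scene1.png

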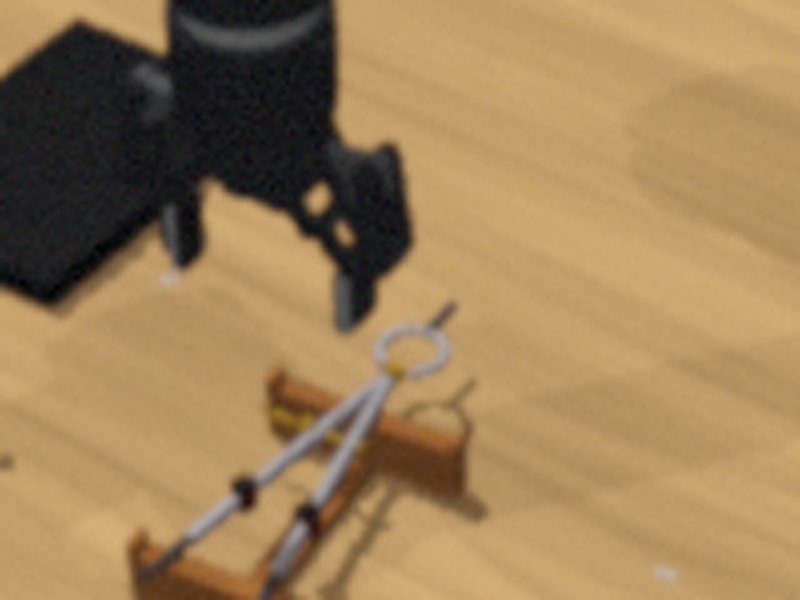

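View pics/top1.png

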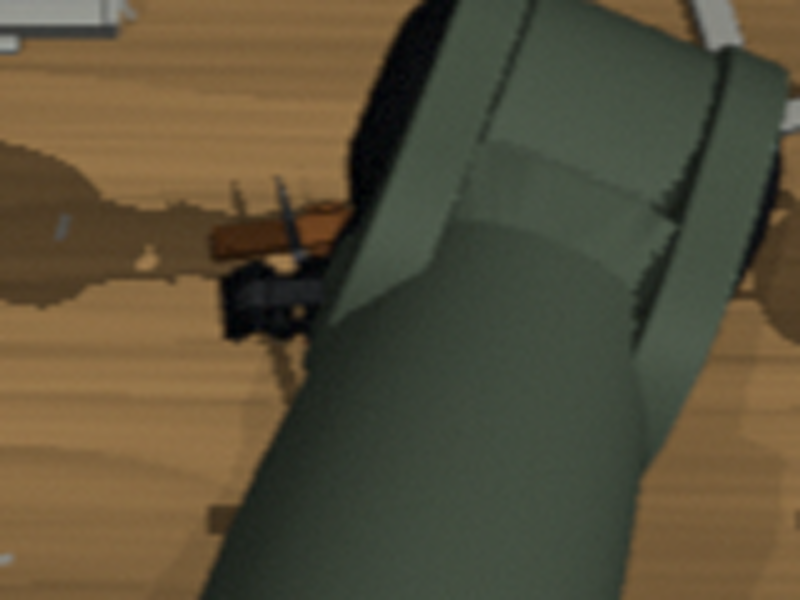

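The top view is mostly hidden by the arm. The scene view shows the open fingers above and behind the rest, lined up with the V, and the grips at about (245,492) and (307,518) in the crop.

```bash
python3 -c "
from h import *
plan([0.545,-0.1412,0.018],5.7)"
```

```text
t 2.6 p [ 0.5441 -0.1393  0.1713] grip 0.9998904614294526 F [ 0.2901 -0.9348 -0.3594] q [-0.382   0.395  -0.252   0.9254 -0.     -0.4805]
tool x [-0.0015  0.0006 -1.    ] z [-0.0983  0.9952  0.0007] jawyaw 5.6439853022817035
turn 1 [-0.056   0.041  -0.0808]
turn -1 [179.944   -0.1268  -0.0644]
shift cm, tool axes now [15.3296 -0.0875 -0.2094]  in target axes(+1) [15.3299 -0.0657 -0.1985] (-1) [15.3299  0.0657  0.1985]
```

```bash
python3 -m handwheel '1 3 -0.07 -0.2 0 0 0; 1 3 0 0 0 0 0; 1 2 0 0 0 0 0; 1 1 0 0 0 0 0; 1 0 0 0 0 0 0; 1 0 0 0 0 0 0; 1 0 0 0 0 0 0; 1 0 0 0 0 0 0'
python3 - <<'E'
from h import *
plan([0.545,-0.1412,0.018],5.7)
c=capture("scene"); save(c,"scene2.png",(220,160,340,250),6)
# project: expected grips, and jaw mid
s,p,R=pose()
for X in (p,p-0.0187*R[:,0]+.0425*R[:,2]-.013*R[:,0],p-0.0187*R[:,0]-.0425*R[:,2]-.013*R[:,0]):
    u,v=proj(c,X); print((u-220+.5)*6-.5,(v-160+.5)*6-.5)
E
```

```text
time: 3.4
ee_pos: [0.5465, -0.1417, 0.0826]
tool_rot: [-2.058, 1.569, -0.387]
force: [0.1, 0.1, -0.2]
grip_width: 1.001
t 3.4 p [ 0.5465 -0.1417  0.0826] grip 1.0010286859613629 F [ 0.0576  0.1138 -0.2256] q [-0.3844  0.4916 -0.3544  0.7226 -0.     -0.4843]
tool x [ 0.0021 -0.0009 -1.    ] z [-0.0997  0.995  -0.0011] jawyaw 5.7209015231431675
turn 1 [ 0.021  -0.0605  0.1144]
turn -1 [-179.9789   -0.1797   -0.095 ]
shift cm, tool axes now [6.4554 0.1564 0.071 ]  in target axes(+1) [6.4557 0.1435 0.0641] (-1) [ 6.4557 -0.1435 -0.0641]
321.34606293685806 355.89773728517565
406.3885442933648 334.81137363931833
230.95982074562312 264.23705549143966
```

View pics/scene2.png

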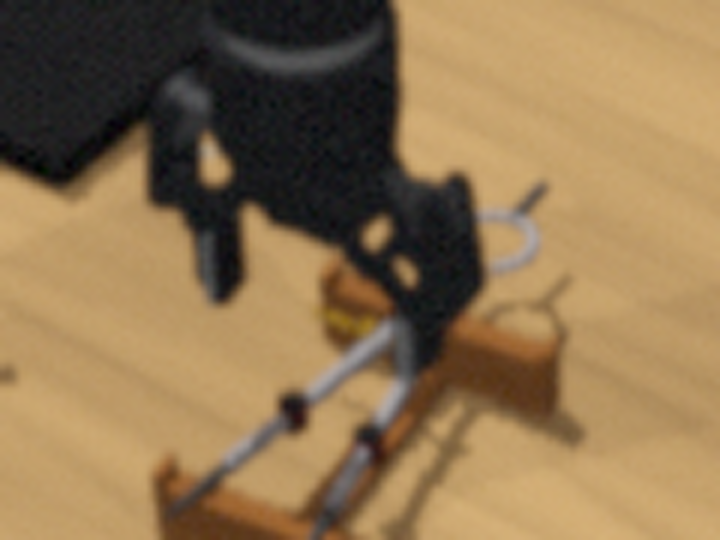

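```bash
python3 -m handwheel '1 2 0.1 0.06 0 0 0; 1 2 0 0 0 0 0; 1 1.5 0 0 0 0 0; 1 0.95 0 0 0 0 0; 1 0 0 0 0 0 0; 1 0 0 0 0 0 0; 1 0 0 0 0 0 0; 1 0 0 0 0 0 0'
python3 - <<'E'
from h import *
plan([0.545,-0.1412,0.018],5.7)
c=capture("scene"); save(c,"scene3.png",(220,160,340,250),6)
E
```

```text
time: 4.25
ee_pos: [0.5452, -0.1411, 0.0176]
tool_rot: [-2.075, 1.569, -0.404]
force: [0.1, 0.6, -0.0]
grip_width: 1.0
t 4.25 p [ 0.5452 -0.1411  0.0176] grip 0.9996120372411312 F [ 0.0553  0.5845 -0.0199] q [-0.3844  0.5774 -0.4114  0.5804 -0.     -0.4843]
tool x [ 0.0014 -0.0006 -1.    ] z [-0.0997  0.995  -0.0007] jawyaw 5.72234564042133
turn 1 [ 0.0224 -0.0423  0.0768]
turn -1 [-179.9776   -0.1206   -0.0665]
shift cm, tool axes now [-0.0371  0.0174 -0.0038]  in target axes(+1) [-0.037   0.0174 -0.0038] (-1) [-0.037  -0.0174  0.0038]
```

View pics/scene3.png

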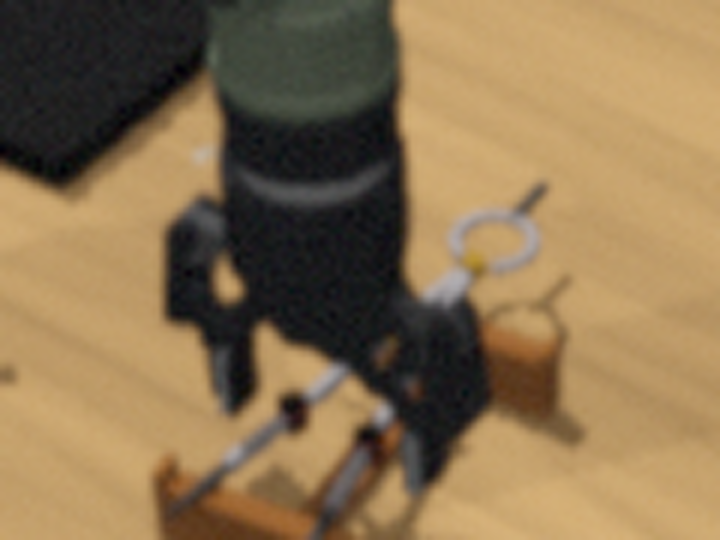

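```bash
python3 -m handwheel '0.7 0 0 0 0 0 0; 0.66 0 0 0 0 0 0; 0.64 0 0 0 0 0 0; 0.62 0 0 0 0 0 0; 0.6 0 0 0 0 0 0; 0.58 0 0 0 0 0 0; 0.56 0 0 0 0 0 0; 0.55 0 0 0 0 0 0' 30
python3 - <<'E'
from h import *
plan([0.545,-0.1412,0.018],5.7)
c=capture("scene"); save(c,"scene4.png",(220,160,340,250),6)
plan([0.545,-0.1412,0.018],5.7)
E
```

```text
time: 5.1
ee_pos: [0.545, -0.1413, 0.0176]
tool_rot: [-2.311, 1.569, -0.641]
force: [-0.6, -0.2, 6.3]
grip_width: 0.558
t 5.1 p [ 0.545  -0.1413  0.0176] grip 0.5584534002028548 F [-0.5534 -0.1509  6.335 ] q [-0.3845  0.5775 -0.4115  0.5805 -0.0003 -0.4843]
tool x [ 0.0011 -0.0008 -1.    ] z [-0.0997  0.995  -0.0009] jawyaw 5.720095648102488
turn 1 [ 0.0201 -0.0533  0.0583]
turn -1 [-179.9798   -0.0916   -0.0836]
shift cm, tool axes now [-0.0426  0.0035  0.0064]  in target axes(+1) [-0.0426  0.0036  0.0064] (-1) [-0.0426 -0.0036 -0.0064]
t 5.15 p [ 0.545  -0.1412  0.0176] grip 0.5541959990293489 F [-0.8426 -0.9112  7.0421] q [-0.3844  0.5775 -0.4115  0.5805 -0.0004 -0.4843]
tool x [ 0.0011 -0.0008 -1.    ] z [-0.0997  0.995  -0.0009] jawyaw 5.721030980543751
turn 1 [ 0.0211 -0.0542  0.0581]
turn -1 [-179.9789   -0.0912   -0.0851]
shift cm, tool axes now [-0.0431  0.0035  0.0038]  in target axes(+1) [-0.0431  0.0036  0.0038] (-1) [-0.0431 -0.0036 -0.0038]
```

View pics/scene4.png

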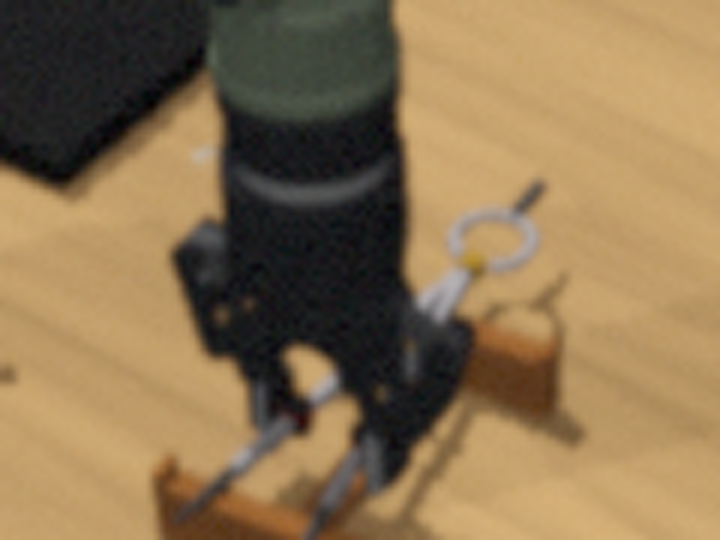

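```bash
python3 -m handwheel '0.54 -0.1 0 0 0 0 0; 0.52 -0.1 0 0 0 0 0; 0.5 -0.3 0 0 0 0 0; 0.49 -0.8 0 0 0 0 0; 0.48 -1.2 0 0 0 0 0; 0.47 -1.5 0 0 0 0 0; 0.46 -1.5 0 0 0 0 0; 0.46 -1 0 0 0 0 0' 30
python3 - <<'E'
from h import *
c=capture("scene"); save(c,"scene5.png",(220,160,340,250),6)
plan([0.545,-0.1412,0.018],5.7)
E
```

```text
time: 5.95
ee_pos: [0.5453, -0.1411, 0.0838]
tool_rot: [-2.025, 1.569, -0.354]
force: [-0.2, -0.8, -0.7]
grip_width: 0.458
t 6.0 p [ 0.546  -0.1414  0.085 ] grip 0.46292464581087134 F [0.5538 0.172  1.1607] q [-0.3843  0.4867 -0.3554  0.7248  0.     -0.4843]
tool x [ 0.0036 -0.0014 -1.    ] z [-0.0999  0.995  -0.0018] jawyaw 5.731096665209666
turn 1 [ 0.0313 -0.1021  0.1991]
turn -1 [-179.9684   -0.3127   -0.1604]
shift cm, tool axes now [6.6957 0.1243 0.0411]  in target axes(+1) [6.6961 0.1011 0.0292] (-1) [ 6.6961 -0.1011 -0.0292]
```

View pics/scene5.png

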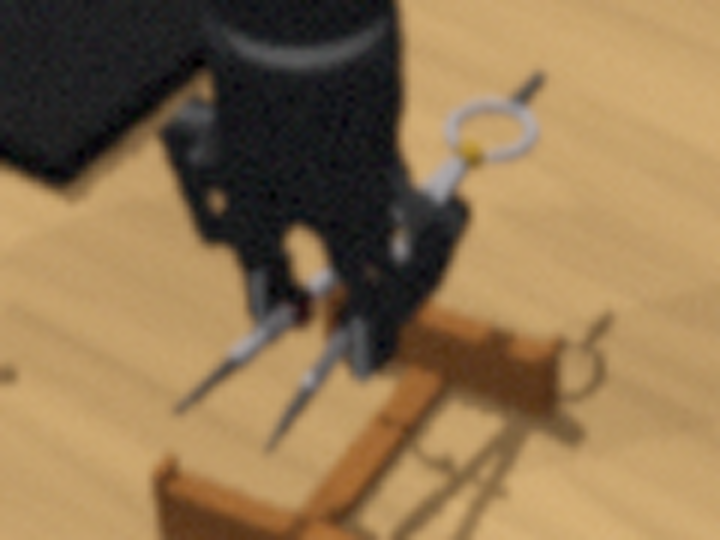

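Lifted clear, level, with both grips between the pads. Next I'll raise and turn to the dot yaw.

```bash
python3 -m handwheel '0.45 -0.3 0 0 1 0 0; 0.44 -0.5 0 0 2.5 0 0; 0.43 -0.7 0 0 3.2 0 0; 0.42 -0.7 0 0 3.4 0 0; 0.42 -0.5 0 0 3.4 0 0; 0.42 -0.2 0 0 3.1 0 0; 0.42 0 0 0 1.8 0 0; 0.42 0 0 0 0.7 0 0'
python3 - <<'E'
from h import *
c=capture("scene"); save(c,"scene6.png",(220,130,340,220),6)
plan([0.4536,0.2169,0.11],-13.4)
E
```

```text
time: 6.8
ee_pos: [0.5441, -0.1407, 0.1103]
tool_rot: [1.432, 1.57, 2.768]
force: [-0.2, 0.1, -0.5]
grip_width: 0.422
t 6.85 p [ 0.544  -0.1407  0.1103] grip 0.42631241730041175 F [ 0.4337 -0.0122 -0.4389] q [-0.3844  0.4568 -0.3287  0.7864 -0.     -0.1499]
tool x [-0.0011  0.0004 -1.    ] z [0.2323 0.9726 0.0002] jawyaw -13.431619038362841
turn 1 [-0.0316  0.0094 -0.0645]
turn -1 [179.9684  -0.1012  -0.0147]
shift cm, tool axes now [ 0.0523 17.1017 32.6772]  in target axes(+1) [ 0.0278 17.0837 32.6866] (-1) [  0.0278 -17.0837 -32.6866]
```

View pics/scene6.png

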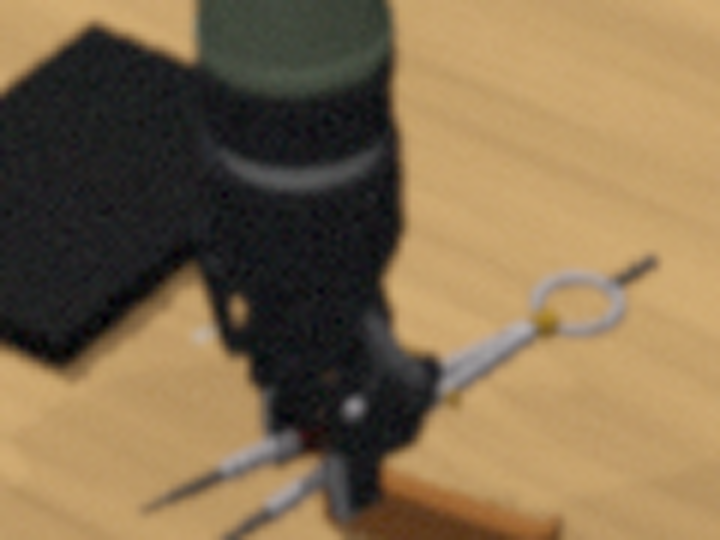

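```bash
python3 -m handwheel '0.42 0 0.4 0.8 0 0 0; 0.42 0 0.8 1.5 0 0 0; 0.42 0 1.2 2.3 0 0 0; 0.42 0 1.2 2.3 0 0 0; 0.42 0 1.2 2.3 0 0 0; 0.42 0 1.2 2.3 0 0 0; 0.42 0 1.2 2.3 0 0 0; 0.42 0 1.2 2.3 0 0 0'
python3 -m handwheel '0.42 0 1.2 2.3 0 0 0; 0.42 0 1.2 2.3 0 0 0; 0.42 0 1.2 2.3 0 0 0; 0.42 0 1.2 2.3 0 0 0; 0.42 0 1.2 2.3 0 0 0; 0.42 0 1.2 2.3 0 0 0; 0.42 0 0.9 1.8 0 0 0; 0.42 0 0.58 1 0 0 0'
python3 -m handwheel '0.42 0 0 0 0 0 0; 0.42 0 0 0 0 0 0; 0.42 0 0 0 0 0 0; 0.42 0 0 0 0 0 0; 0.42 0 0 0 0 0 0; 0.42 0 0 0 0 0 0; 0.42 0 0 0 0 0 0; 0.42 0 0 0 0 0 0'
python3 - <<'E'
from h import *
import pickle
for n,b in(("scene",(330,220,450,310)),("top",(150,190,270,280))):
    c=capture(n); save(c,n+"7.png",b,6); pickle.dump(c,open(n+"7.pkl","wb"))
plan([0.4536,0.2169,0.11],-13.4)
E
```

```text
time: 7.65
ee_pos: [0.4987, 0.0374, 0.1107]
tool_rot: [1.068, 1.57, 2.407]
force: [-0.5, 0.1, -1.1]
grip_width: 0.421
time: 8.45
ee_pos: [0.4523, 0.2188, 0.1107]
tool_rot: [1.394, 1.57, 2.734]
force: [-0.9, 0.9, -1.5]
grip_width: 0.423
time: 9.25
ee_pos: [0.454, 0.2167, 0.1108]
tool_rot: [2.016, 1.571, -2.93]
force: [0.3, 0.8, -1.2]
grip_width: 0.417
t 9.35 p [0.454  0.2167 0.1108] grip 0.4205310858552805 F [-0.1911 -0.6935 -0.2793] q [ 0.2986  0.3603 -0.4845  0.726   0.      0.5321]
tool x [-0.  0. -1.] z [0.2314 0.9729 0.    ] jawyaw -13.38019190217926
turn 1 [ 0.0198  0.0001 -0.002 ]
turn -1 [-179.9802    0.0032    0.0002]
shift cm, tool axes now [0.0769 0.0421 0.0055]  in target axes(+1) [0.0769 0.0421 0.0055] (-1) [ 0.0769 -0.0421 -0.0055]
```

View pics/scene7.png

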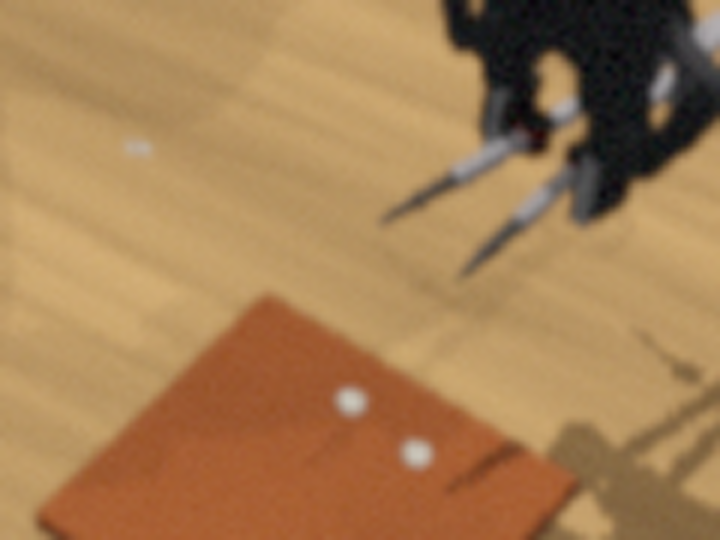

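View pics/top7.png

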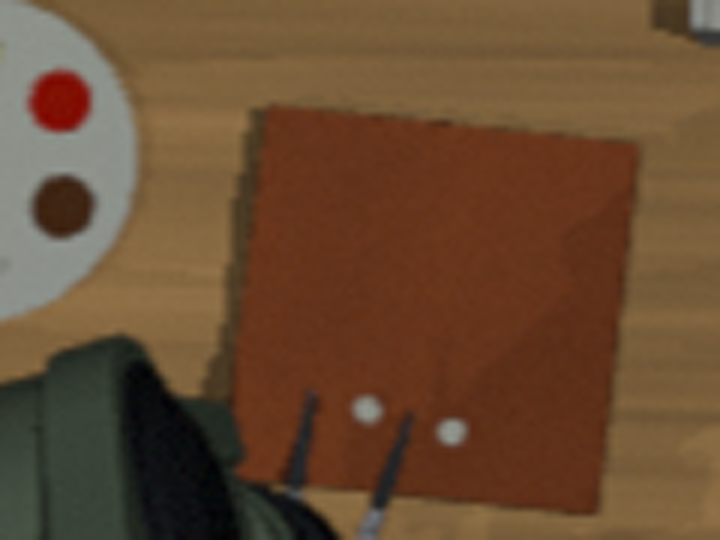

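Both tips are visible in both views: in the scene crop at (382,221) and (463,274), in the top crop at (313,395) and (408,416). I'll triangulate them.

Run:
```python
from h import *
import pickle
T=pickle.load(open("top7.pkl","rb"));S=pickle.load(open("scene7.pkl","rb"))
L=tri(T,cr(313,394,150,190,6),S,cr(462,275,330,220,6)); Rr=tri(T,cr(408,415,150,190,6),S,cr(381,221,330,220,6))
print(L,Rr,"gap",np.linalg.norm(L-Rr),"yaw",np.degrees(np.arctan2(-(L-Rr)[0],(L-Rr)[1])))
dl=np.array([.5349,.2154]);dr=np.array([.5269,.1817])
print("err mid",(dl+dr)/2-(L+Rr)[:2]/2, dl-L[:2],dr-Rr[:2])
for z in(L[2],Rr[2]): pass
zt=(L[2]+Rr[2])/2
for n,c,l,q in(("T",T,cr(313,394,150,190,6),cr(408,415,150,190,6)),("S",S,cr(462,275,330,220,6),cr(381,221,330,220,6))):
    l=onplane(c,*l,zt);q=onplane(c,*q,zt);print(n,l,q,np.linalg.norm(l-q))
```

```text
[0.532  0.2183 0.131 ] [0.5256 0.1824 0.1314] gap 0.03651772525831645 yaw -10.168955254215941
err mid [ 0.0021 -0.0018] [ 0.0029 -0.0029] [ 0.0013 -0.0007]
T [0.5326 0.2171 0.1312] [0.5256 0.1823 0.1312] 0.03548978759712604
S [0.5314 0.2195 0.1312] [0.5253 0.1824 0.1312] 0.037608688385832784
```

```bash
python3 -m handwheel '0.41 0.5 -0.2 -0.1 0 0 0; 0.41 1 0 0 0 0 0; 0.41 1.5 0 0 0 0 0; 0.41 1.5 0 0 0 0 0; 0.41 1.2 0 0 0 0 0; 0.41 0.7 0 0 0 0 0; 0.41 0.3 0 0 0 0 0; 0.41 0 0 0 0 0 0'
python3 -m handwheel '0.41 0 0 0 0 0 0; 0.41 0 0 0 0 0 0; 0.41 0 0 0 0 0 0; 0.41 0 0 0 0 0 0; 0.41 0 0 0 0 0 0; 0.41 0 0 0 0 0 0; 0.41 0 0 0 0 0 0; 0.41 0 0 0 0 0 0'
python3 - <<'E'
from h import *
import pickle
for n,b in(("scene",(360,250,430,305)),("top",(190,230,260,285))):
    c=capture(n); save(c,n+"8.png",b,10); pickle.dump(c,open(n+"8.pkl","wb"))
plan([0.454,0.2169,0.0195],-13.4)
E
```

```text
time: 10.15
ee_pos: [0.4556, 0.2153, 0.0434]
tool_rot: [2.096, 1.57, -2.85]
force: [0.2, -0.1, 0.4]
grip_width: 0.413
time: 10.95
ee_pos: [0.4557, 0.2153, 0.0438]
tool_rot: [1.883, 1.571, -3.062]
force: [0.5, 1.0, 0.0]
grip_width: 0.411
t 11.05 p [0.4557 0.2153 0.0437] grip 0.40998974946121136 F [-0.6442  0.432  -0.7673] q [ 0.2949  0.4564 -0.5493  0.5652 -0.      0.5284]
tool x [-0.0001 -0.     -1.    ] z [ 0.2314  0.9729 -0.    ] jawyaw -13.377610700532669
turn 1 [ 0.0224 -0.0019 -0.0033]
turn -1 [-179.9776    0.0051   -0.003 ]
shift cm, tool axes now [2.4247 0.1998 0.1133]  in target axes(+1) [2.4247 0.2    0.1132] (-1) [ 2.4247 -0.2    -0.1132]
```

View pics/scene8.png

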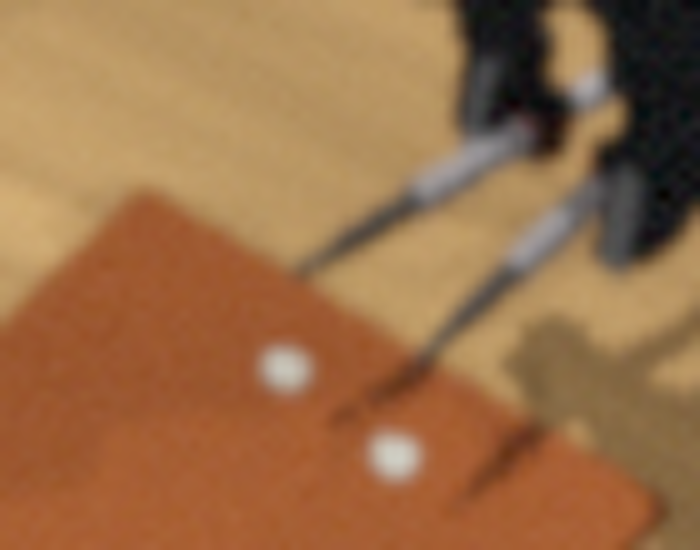

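View pics/top8.png

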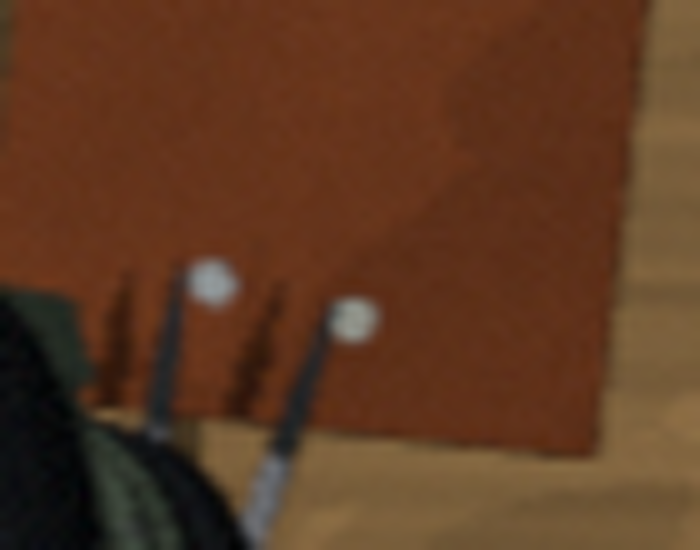

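```bash
cat > m.py <<'E'
from h import *
import pickle
def meas(i,b,s,tl,tr,sl,sr):
    T=pickle.load(open(f"top{i}.pkl","rb"));S=pickle.load(open(f"scene{i}.pkl","rb"))
    a=[cr(*x,*b[0],s) for x in(tl,tr)]; q=[cr(*x,*b[1],s) for x in(sl,sr)]
    L,R=[tri(T,a[k],S,q[k]) for k in(0,1)]
    print(L,R,"gap",np.linalg.norm(L-R),"yaw",np.degrees(np.arctan2(-(L-R)[0],(L-R)[1])))
    dl=[.5349,.2154];dr=[.5269,.1817]
    print("tri err",dl-L[:2],dr-R[:2])
    zt=r.read_state()["ee_pos"][2]+.0203
    DT=(np.array([.5354,.2148]),np.array([.5274,.1812])); DS=(np.array([.5334,.2157]),np.array([.5255,.1820]))
    for n,c,w,D in(("top",T,a,DT),("scene",S,q,DS)):
        X=[onplane(c,*x,zt)[:2] for x in w]; e=[D[k]-X[k] for k in(0,1)]
        print(n,"err L,R",e,"gap",np.linalg.norm(X[0]-X[1]))
        m=(e[0]+e[1])/2; RR=pose()[2]; print("  shift cm tool y,z",(RR.T@np.append(m,0)*100)[1:])
E
python3 -c "
from m import *
meas(8,((190,230),(360,250)),10,(182,264),(330,302),(419,362),(297,276))"
```

```text
[0.5361 0.2168 0.065 ] [0.5284 0.1819 0.0638] gap 0.0357582882799439 yaw -12.308337133076929
tri err [-0.0012 -0.0014] [-0.0015 -0.0002]
top err L,R [array([-0.0014, -0.001 ]), array([-0.0013, -0.0002])] gap 0.035326042407335966
  shift cm tool y,z [ 0.1183 -0.0872]
scene err L,R [array([-0.001, -0.002]), array([-0.0028, -0.0005])] gap 0.035751548188439904
  shift cm tool y,z [ 0.1579 -0.1634]
```

```bash
python3 -m handwheel '0.405 0.2 0.06 -0.05 0 0 0; 0.405 0.4 0.07 -0.06 0 0 0; 0.405 0.5 0 0 0 0 0; 0.405 0.5 0 0 0 0 0; 0.405 0.4 0 0 0 0 0; 0.405 0.25 0 0 0 0 0; 0.405 0.1 0 0 0 0 0; 0.405 0 0 0 0 0 0'
python3 -m handwheel '0.405 0 0 0 0 0 0; 0.405 0 0 0 0 0 0; 0.405 0 0 0 0 0 0; 0.405 0 0 0 0 0 0; 0.405 0 0 0 0 0 0; 0.405 0 0 0 0 0 0; 0.405 0 0 0 0 0 0; 0.405 0 0 0 0 0 0'
python3 - <<'E'
from h import *
import pickle
for n,b in(("scene",(360,250,430,305)),("top",(190,230,260,285))):
    c=capture(n); save(c,n+"9.png",b,10); pickle.dump(c,open(n+"9.pkl","wb"))
plan([0.454,0.2169,0.0195],-13.4)
E
```

```text
time: 11.85
ee_pos: [0.4541, 0.2146, 0.0201]
tool_rot: [2.094, 1.571, -2.852]
force: [0.1, 0.2, -0.6]
grip_width: 0.408
time: 12.65
ee_pos: [0.4541, 0.2146, 0.0202]
tool_rot: [2.167, 1.571, -2.779]
force: [-1.2, 0.8, -0.9]
grip_width: 0.413
t 12.75 p [0.4541 0.2146 0.0203] grip 0.4079935091653883 F [ 0.0491  0.4437 -1.3116] q [ 0.2943  0.4914 -0.5722  0.5072  0.      0.5278]
tool x [-0.0001  0.     -1.    ] z [ 0.2314  0.9729 -0.    ] jawyaw -13.376898408504934
turn 1 [ 0.0231 -0.0007 -0.0041]
turn -1 [-179.9769    0.0065   -0.0011]
shift cm, tool axes now [0.0752 0.0683 0.2239]  in target axes(+1) [0.0752 0.0684 0.2239] (-1) [ 0.0752 -0.0684 -0.2239]
```

View pics/scene9.png

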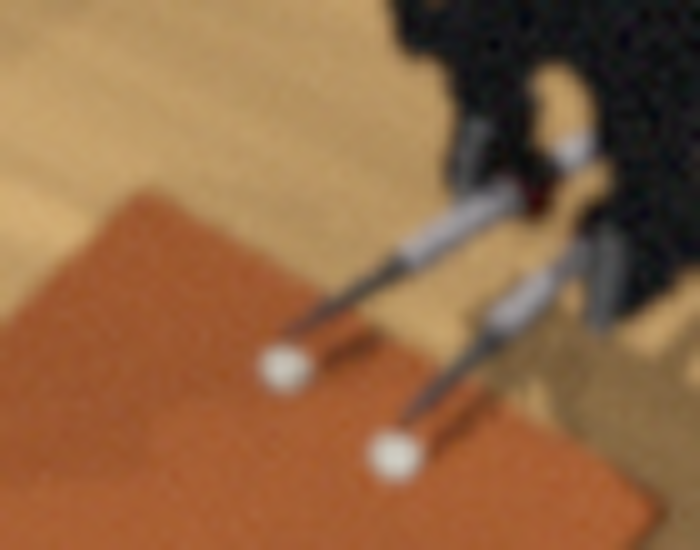

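View pics/top9.png

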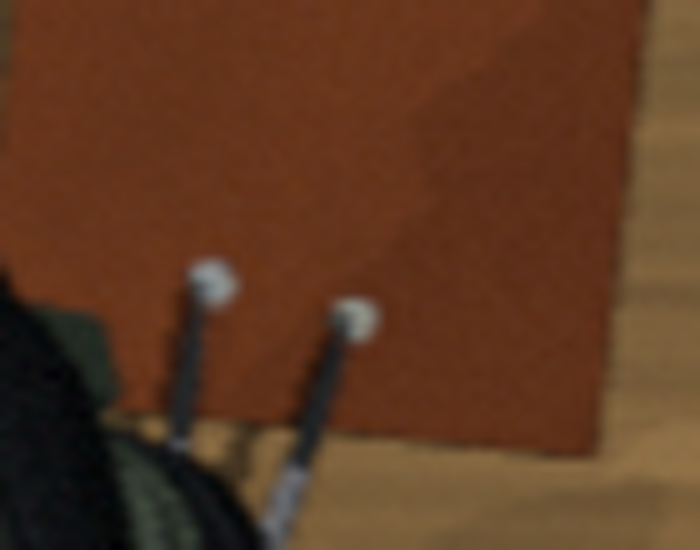

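Tips sit close to the dots: in the top crop about (203,283) and (347,318) against dots at (213,283) and (355,320); in the scene crop about (404,420) and (287,332). Next I'll check for height parallax.

```bash
python3 -c "
from m import *
meas(9,((190,230),(360,250)),10,(203,283),(347,318),(404,420),(287,332))
# where ideal tips should appear
for n,b,D in(('top',(190,230),([.5354,.2148],[.5274,.1812])),('scene',(360,250),([.5334,.2157],[.5255,.1820]))):
    c=pickle.load(open(n+'9.pkl','rb'))
    for d in D:
        u=proj(c,[*d,.0405]); print(n,'ideal',(u-b+.5)*10-.5)
    save(c,n+'9b.png',(205,250,230,270) if n=='top' else (380,275,410,300),20)
"
```

```text
[0.5338 0.2155 0.0413] [0.5265 0.181  0.0414] gap 0.035279261951321965 yaw -12.002639355625275
tri err [ 0.0011 -0.0001] [0.0004 0.0007]
top err L,R [array([ 0.0011, -0.    ]), array([0.0006, 0.0004])] gap 0.034874063469646104
  shift cm tool y,z [-0.0772  0.0407]
scene err L,R [array([ 0.0007, -0.0003]), array([-0.0001,  0.001 ])] gap 0.03575313683431635
  shift cm tool y,z [-0.0205  0.0389]
top ideal [203.227  278.5325]
top ideal [345.2599 315.2964]
scene ideal [401.2892 421.2896]
scene ideal [290.8602 333.8569]
```

View pics/top9b.png

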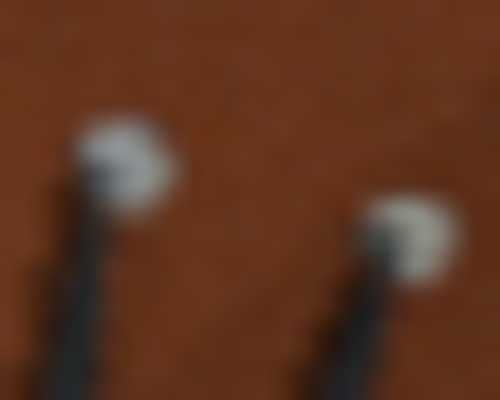

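View pics/scene9b.png

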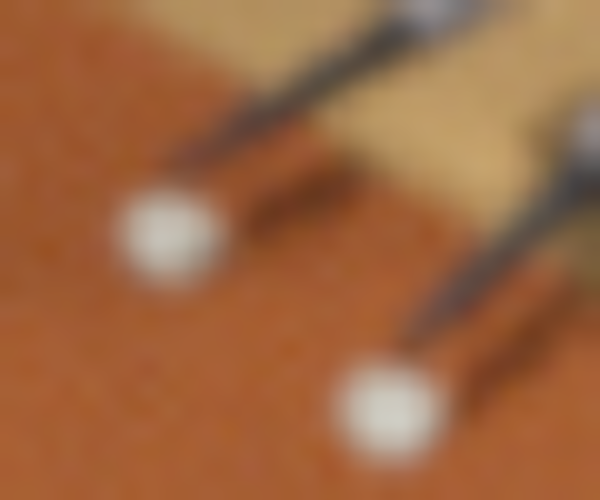

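The tips are within about 1 mm of the dot centres in both views and about 13 mm above the tile. I'll nudge a fraction of a millimetre and then hold.

```bash
python3 -m handwheel '0.402 0.05 -0.03 0.02 0 0 0; 0.402 0.05 -0.02 0.02 0 0 0; 0.402 0 0 0 0 0 0; 0.402 0 0 0 0 0 0; 0.402 0 0 0 0 0 0; 0.402 0 0 0 0 0 0; 0.402 0 0 0 0 0 0; 0.402 0 0 0 0 0 0'
for i in 1 2 3 4; do python3 -m handwheel '0.402 0 0 0 0 0 0; 0.402 0 0 0 0 0 0; 0.402 0 0 0 0 0 0; 0.402 0 0 0 0 0 0; 0.402 0 0 0 0 0 0; 0.402 0 0 0 0 0 0; 0.402 0 0 0 0 0 0; 0.402 0 0 0 0 0 0'; done
python3 - <<'E'
from h import *
import pickle
for n,b in(("scene",(360,250,430,305)),("top",(190,230,260,285))):
    c=capture(n); save(c,n+"10.png",b,10); pickle.dump(c,open(n+"10.pkl","wb"))
plan([0.454,0.2169,0.0195],-13.4)
E
```

```text
time: 13.55
ee_pos: [0.4548, 0.2149, 0.0193]
tool_rot: [-1.361, 1.571, -0.024]
force: [-0.1, 0.1, -1.4]
grip_width: 0.405
time: 14.35
ee_pos: [0.4547, 0.2149, 0.0193]
tool_rot: [1.5, 1.571, 2.838]
force: [0.1, 0.4, -1.4]
grip_width: 0.401
time: 15.15
ee_pos: [0.4548, 0.2149, 0.0193]
tool_rot: [-0.765, 1.571, 0.573]
force: [0.0, -0.6, -0.7]
grip_width: 0.404
time: 15.95
ee_pos: [0.4547, 0.2149, 0.0193]
tool_rot: [2.438, 1.571, -2.508]
force: [0.3, -0.2, -1.9]
grip_width: 0.411
time: 16.75
ee_pos: [0.4548, 0.2149, 0.0193]
tool_rot: [0.922, 1.571, 2.259]
force: [1.0, 0.3, -0.5]
grip_width: 0.403
t 16.85 p [0.4548 0.2148 0.0193] grip 0.40201089163233267 F [-0.026  -0.2168 -0.4143] q [ 0.2945  0.4939 -0.5712  0.5057 -0.      0.528 ]
tool x [ 0. -0. -1.] z [ 0.2314  0.9729 -0.    ] jawyaw -13.377079926701688
turn 1 [ 0.0229 -0.0012  0.0014]
turn -1 [-179.9771   -0.0022   -0.0019]
shift cm, tool axes now [-0.0223  0.1224  0.183 ]  in target axes(+1) [-0.0223  0.1224  0.183 ] (-1) [-0.0223 -0.1224 -0.183 ]
```

View pics/scene10.png

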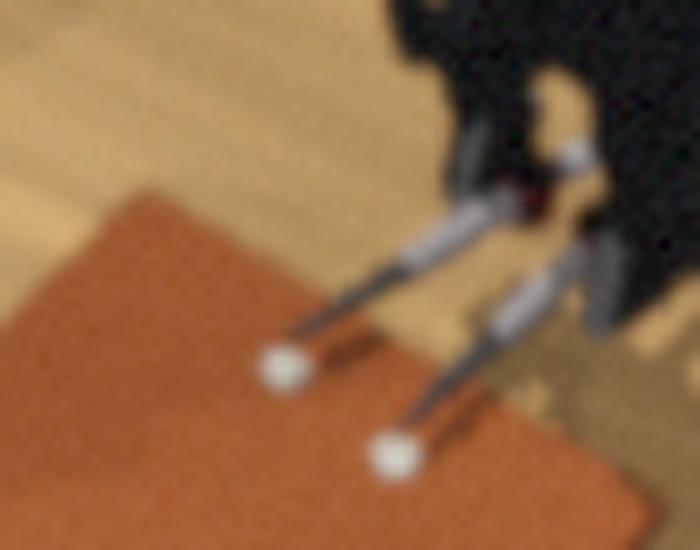

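View pics/top10.png

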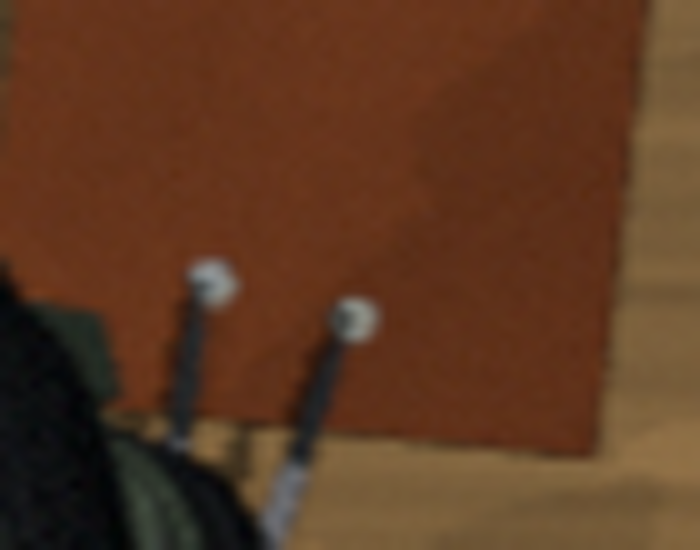

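Scene tips at about (404,422) and (291,333) against ideals (401,421) and (291,334). Top tips at about (204,282) and (347,316) against ideals (203,279) and (345,315). That is within about 1 mm. The pose has been still for over 3 s, so I'm handing in.

```bash
python3 -c "
from m import *
meas(10,((190,230),(360,250)),10,(204,282),(347,316),(404,422),(291,333))
print(workorder.finish_job())"
```

```text
[0.5341 0.2155 0.0408] [0.5267 0.1815 0.0416] gap 0.034818359476543666 yaw -12.204725489500117
tri err [ 0.0008 -0.0001] [0.0002 0.0002]
top err L,R [array([0.0007, 0.0001]), array([0.0001, 0.0003])] gap 0.03461417117800502
  shift cm tool y,z [-0.0366  0.0259]
scene err L,R [array([ 0.0009, -0.0003]), array([0.001 , 0.0004])] gap 0.03535482180952644
  shift cm tool y,z [-0.0903  0.0263]
the job is handed in; nothing more can be done
None
```

I picked the dividers up by the two grips, lifted them clear of the rest and carried them to the tile. There I squeezed them to a gap of about 34.8 mm; the dots measure 34.5 mm apart. I held them still for more than 3 s at the final pose and handed the job in with the grip still on.

- **Position:** each point was within about 1 mm sideways of its dot's middle, in both camera views.
- **Height:** the points stood about 12–13 mm above the tile, a little over the centimetre asked.
- **Stillness:** over the hold, the measured tool position stayed within 0.1 mm. The opening reading scattered between 0.40 and 0.41, which I took to be noise. I saw no contact forces beyond noise (2 N or less).
- **Disagreements:** the two cameras put the gap at 34.6 mm (top) and 35.4 mm (scene), within their stated 2 mm calibration. The points' line measured about 1° off the dots' line.
- **Not checked:** I did not re-measure the jar, palette, pot and book at the end. My planned moves kept well clear of them, and I felt no contact. The hand-in reports no verdict.

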